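Open the air collar of the wing-top bench burner

ROBOT

A 6-joint arm with a two-finger parallel gripper is mounted at the origin on the work surface. World frame = base frame: x ahead of the robot, y to its left, z up, the work surface at z = 0. Lengths are in m, angles in rad, forces in N, time in s.
With the tool pointing down it reaches from about 0.375 to 0.9 m from the base axis. Payload 3.1 kg.
Tool frame: the origin (TCP) lies midway between the tips of the shut fingers; the grasp point (between the pads) lies 19 mm behind it; z points along the fingers, y is the direction in which the jaws open and shut (so a half turn about z gives the same grasp; the last joint's range is limited). The gripper opens to 87 mm and grips with 3 to 60 N. Pads are 19 mm wide; open, the fingers measure 117 mm over their backs; the gripper's body (75 mm by 190 mm) begins 51 mm behind the grasp point.
Start: joints at [-1.506, 0.527, 1.433, -0, 1.181, -0.178], TCP at [0.15, -0.607, 0.194] pointing down, gripper open.
Joint ranges: [-3.08, 3.08], [-0.75, 2.2], [0.22, 2.44], [-1.43, 4.57], [0, 2.65], [-2.85, 2.85]. Speed limits (rad/s): [2.79, 2.79, 3.14, 3.14, 3.14, 3.14].

INTERFACE

Orientations are given as a unit quaternion [x, y, z, w].
In Python, from rig import robot gives the robot as it stands.
- The arm moves only by the tool move_arm, never from a script. Its argument "rows" is one flat list of numbers, 7 for each row, row after row: the shift along the world's x, y, z in mm, then the turn, a rotation vector about the world's x, y, z in rad, then the closure, from 0 (fully open) to 1 (shut). A call has 1 to 12 rows; each row shifts and turns the commanded pose from where the row before left it; what a row does not reach is not made up. A row lasts 1/10 s, in which the tool goes at most 50 mm and 8.59 degrees, less where a joint would pass 70% of its speed; a pose out of reach is approached as far as the arm can. A call with a gripper value outside its range is refused whole. The fingers move at their own pace and stop on an object; "grip_force" is the grip in N (left out, the last holds). Time passes only in rows, so rows that do not move let the fingers close. It gives the time, the measured TCP pose, the force and the opening at its end, in the units of the state.
- robot.get_obs(): the state, without advancing time (a new reading comes with each control period).
- robot.camera(name): name is "side" or "top"; returns a dict with "color" (420x560x3 uint8, red, green, blue), "z_map" (420x560 float32, m along the optical axis (not along the pixel's ray), 0 where there is no reading), "camera_matrix" (3x3 intrinsics, pixels), "R" (3x3) and "t" (3): a world point X has camera coordinates R X + t. Camera axes: x right, y down, z forward; pixel columns grow to the right and rows downward; lengths in m; the calibration is good to about 2 mm. A picture is of the moment at which its call begins.
- robot.hand_in(): hands the job in, once; it reports no verdict.
Trained networks look in the newest picture that a camera, given by its name, has taken for a name from the list of things; names that differ only in an ending like _2 or _b are one class to them, and where a whole thing is asked for, a point or a joint stands for the part that bears it (a point fixed in the world has none). Each returns a list of dicts, best first, with "conf" (0 to 1); they miss things now and then, are a little off and sometimes report something else, mostly with a low value. They report only what shows in the picture. A call takes as long as a camera call. They do not tell look-alikes from the thing itself.
- robot.search_frame(camera, thing): "at" ([column, row] in pixels, amid what is visible of it).
- robot.spot_point(camera, thing): "at" ([column, row] in pixels: a listed point, or the origin of a listed thing).
The state is a dict: "time": time; "q": joint angles; "joint_velocities": joint speeds; "joint_torque": joint torques, N m; "position": TCP position; "tool_rot": TCP orientation; "ft_force": force on the tool from outside, world axes, zero at the start; "moment": the same for the moment, N m; "grip_width": finger opening in m.
Only numpy, scipy, OpenCV 4.12 (cv2) and the standard library are available. Lean on these libraries where they do the work, as an engineer would, in place of code of your own. Each camera call takes 0.05 s, during which the arm holds its last target.

TASK

Get the unlit bench burner with the flat wing-shaped nozzle ready for lighting: turn its air collar anticlockwise, seen from above, until the collar's pointer clicks in over the long raised bar on the burner's foot, then let go. Leave the collar of the other burner, the one with the plain round nozzle, as it is.

Things in the scene. Friction and masses are not known exactly. Their poses are not given: they have to be found in the camera images.
- collar (a joint): Angle (rad) of the wing burner's air collar, growing anticlockwise seen from above. Travel -0.05 to 1.26, spring detents at 0, 0.6 and 1.2; 1.2 is the marked stop, pointer over the long bar, hard end just past it. It starts at or falls into 0 or 0.6. Some 0.2 N m turns it over a detent; let go past 1.0 it clicks in to 1.2.
- collar_mid (a point): Collar's centre on the upright barrel axis, 52 mm above the bench; x axis along the pointer, z up. Round knurled aluminium ring, 52 mm across, 24 mm tall (40 to 64 mm up); its pointer, a level bar 9 mm wide, 10 mm tall, sticks out from mid-height to 49 mm from the axis. Above it only the steel wing nozzle, 44 x 13 mm, up to 86 mm.
- stop_mark (a point): Top middle of the long raised bar (26 x 6 x 4 mm, radial, 46 mm from the axis, top 16 mm up) on the wing burner's foot, a disc 120 mm across, 12 mm thick, bolted down, with a low gas inlet stub opposite the marks. At the marked stop the pointer is straight above the bar. The other detents have small round studs.
- tube_pointer (a point): Pointer tip, 48 mm from the axis and 52 mm up, of the other burner's collar, to be left as it is. That burner has the same foot, marks and collar but a plain round nozzle 30 mm thick. Either burner may be on the left or right; both are placed and turned differently each time.
There are look-alikes about, which are no part of the job. Leave any orange look-alike of the part that bears collar alone.

How it is judged:
At the end, for the whole second after the job is handed in: The collar of the wing-nozzle burner rests at its marked stop, 1.2 rad, within 0.18 rad (10 degrees), released and still, and the other burner's collar has not been turned (its pointer tip within 15 mm of where it started) (value of joint collar between 1.02 and 1.38 rad and velocity of joint collar between -0.1 and 0.1 rad/s); the robot touches nothing.
It fails at once if the collar of the round-nozzle burner is turned (its pointer tip moves more than 15 mm) (distance of tube_pointer from where it was at the start of the episode above 0.015 m).
It also fails if it takes over 32 s, if anything falls off the work surface, if the arm or the gripper's body presses on something with over 40 N, if the wrist force passes 120 N, or if a joint passes its speed limit or range.

## Working session

There is one attempt and no reset: what is moved stays moved. The work goes in short steps, Python scripts to look and compute and a tool call to move; the robot and the scene stay as the last step left them, time stands still between calls to the robot, and variables do not carry over. Pictures are saved under pics/ and viewed, and the job is handed in when it is done.

Besides the shell and the picture viewer there is one more tool, called after ">>>" in YAML: its name, and indented under it one key for each argument. move_arm: Moves the arm, as the interface text tells. Its arguments: {"type":"object","properties":{"rows":{"type":"array","items":{"type":"number"}},"grip_force":{"type":"number"}},"required":["rows"]}

```bash
mkdir -p pics; ls
cat > h.py <<'E'
import numpy as np, cv2
from rig import robot
def unproj(c,uv,z=None,plane=None):
    K=c["camera_matrix"];R=c["R"];t=c["t"]
    d=np.linalg.inv(K)@np.array([uv[0],uv[1],1.0])
    o=-R.T@t; w=R.T@d
    if plane is not None: s=(plane-o[2])/w[2]
    else: s=z if z is not None else c["z_map"][int(round(uv[1])),int(round(uv[0]))]
    return o+s*w
def proj(c,X):
    p=c["camera_matrix"]@(c["R"]@np.array(X)+c["t"]); return p[:2]/p[2]
E
python3 - <<'E'
from h import *
import pickle
for n in("top","side"):
    c=robot.camera(n); pickle.dump(c,open(n+"0.pkl","wb"))
    cv2.imwrite(f"pics/{n}0.png",c["color"][:,:,::-1])
    for th in("collar","collar_mid","stop_mark","tube_pointer"):
        for f in(robot.search_frame,robot.spot_point):
            r=f(n,th)
            print(n,th,f.__name__,[(np.round(x["at"]).tolist(),round(x["conf"],2),np.round(unproj(c,x["at"]),3).tolist()) for x in r[:4]])
print(robot.get_obs()["time"])
E
```

```text
pics
top collar call [([244.0, 224.0], 0.69, [0.467, 0.041, 0.064]), ([318.0, 271.0], 0.54, [0.369, -0.105, 0.064]), ([336.0, 197.0], 0.52, [0.519, -0.147, 0.064])]Traceback (most recent call last):
  File "<stdin>", line 8, in <module>
ValueError: it knows: collar_mid, stop_mark, tube_pointer
```

Run:
```python
from h import *
import pickle
for n in("top","side"):
    c=robot.camera(n); pickle.dump(c,open(n+"0.pkl","wb"))
    cv2.imwrite(f"pics/{n}0.png",c["color"][:,:,::-1])
    for th in("collar","collar_mid","stop_mark","tube_pointer"):
        for f in(["search_frame","spot_point"] if th!="collar" else ["search_frame"]):
            try:r=getattr(robot,f)(n,th)
            except Exception as e: print(th,f,e);continue
            print(n,th,f,[(np.round(x["at"]).tolist(),round(x["conf"],2),np.round(unproj(c,x["at"]),3).tolist()) for x in r[:4]])
print(robot.get_obs()["time"])
```

```text
top collar search_frame [([245.0, 226.0], 0.84, [0.464, 0.04, 0.064]), ([337.0, 198.0], 0.75, [0.516, -0.148, 0.067]), ([317.0, 273.0], 0.72, [0.366, -0.103, 0.07])]
top collar_mid search_frame [([315.0, 268.0], 0.86, [0.376, -0.1, 0.064]), ([249.0, 232.0], 0.75, [0.45, 0.03, 0.087]), ([331.0, 191.0], 0.53, [0.531, -0.136, 0.064])]
top collar_mid spot_point [([318.0, 278.0], 0.88, [0.357, -0.102, 0.088]), ([339.0, 192.0], 0.64, [0.527, -0.151, 0.072]), ([243.0, 230.0], 0.62, [0.454, 0.043, 0.084]), ([325.0, 170.0], 0.51, [0.585, -0.133, 0.013])]
top stop_mark search_frame [([311.0, 278.0], 0.94, [0.357, -0.088, 0.088]), ([240.0, 237.0], 0.81, [0.441, 0.05, 0.071]), ([333.0, 192.0], 0.8, [0.527, -0.14, 0.066])]
top stop_mark spot_point [([323.0, 173.0], 0.86, [0.577, -0.129, 0.014]), ([304.0, 259.0], 0.84, [0.394, -0.083, 0.015]), ([225.0, 220.0], 0.69, [0.48, 0.085, 0.018])]
top tube_pointer search_frame [([151.0, 186.0], 0.62, [0.549, 0.232, 0.064])]
top tube_pointer spot_point [([147.0, 161.0], 0.63, [0.616, 0.259, -0.002])]
side collar search_frame [([300.0, 232.0], 0.86, [0.454, 0.08, 0.064]), ([268.0, 185.0], 0.76, [0.534, -0.132, 0.061])]
side collar_mid search_frame [([299.0, 229.0], 0.92, [0.456, 0.068, 0.062]), ([268.0, 186.0], 0.59, [0.534, -0.128, 0.06])]
side collar_mid spot_point [([301.0, 227.0], 0.91, [0.429, 0.866, 0.517]), ([346.0, 196.0], 0.77, [0.36, -0.081, 0.062]), ([269.0, 186.0], 0.6, [0.531, -0.13, 0.062])]
side stop_mark search_frame [([347.0, 210.0], 0.84, [0.357, -0.087, 0.023]), ([269.0, 201.0], 0.74, [0.532, -0.136, 0.02]), ([302.0, 250.0], 0.7, [0.451, 0.076, 0.022])]
side stop_mark spot_point [([250.0, 202.0], 0.87, [0.578, -0.137, 0.016]), ([327.0, 214.0], 0.68, [0.4, -0.083, 0.015]), ([283.0, 257.0], 0.64, [0.485, 0.093, 0.016])]
side tube_pointer search_frame [([234.0, 290.0], 0.76, [0.55, 0.264, 0.063])]
side tube_pointer spot_point [([204.0, 283.0], 0.9, [0.625, 0.162, -0.0])]
0.9
```

View pics/top0.png

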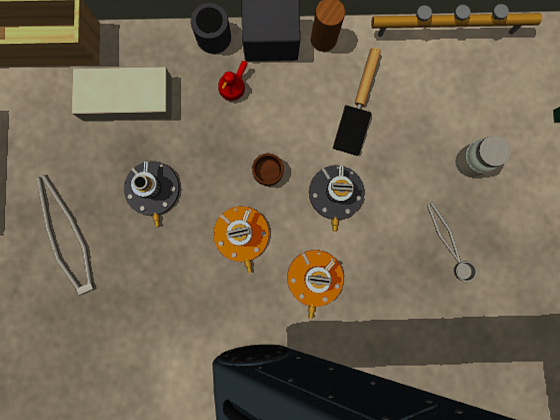

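View pics/side0.png

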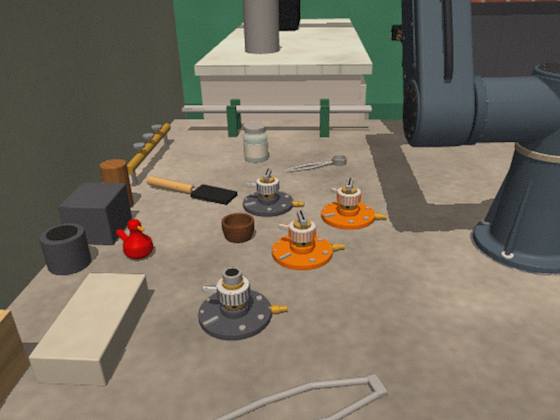

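The top view shows three wing-nozzle burners: grey at (338,190), orange at (242,233) and orange at (317,278). The round-nozzle burner, also grey, is at (151,188). The target is the grey wing burner at (338,190). I'll check that in a close crop.

Run:
```python
from h import *
import pickle
c=pickle.load(open("top0.pkl","rb"));s=pickle.load(open("side0.pkl","rb"))
a=cv2.resize(c["color"][150:240,295:385],(540,540),interpolation=cv2.INTER_CUBIC)
b=cv2.resize(s["color"][160:225,235:310],(623,540),interpolation=cv2.INTER_CUBIC)
im=np.hstack([a,b]);im=cv2.resize(im,(800,int(540*800/im.shape[1])))
cv2.imwrite("pics/crop.png",im[:,:,::-1])
# height map pts
v,u=np.mgrid[150:240,295:385]
K=c["camera_matrix"];z=c["z_map"][150:240,295:385]
d=np.stack([(u-K[0,2])/K[0,0]*z,(v-K[1,2])/K[1,1]*z,z],-1)
X=(d-c["t"])@c["R"]
H=X[...,2]
print("cam",-c["R"].T@c["t"])
def rep(n,lo,hi):
    m=(H>lo)&(H<hi);P=X[m];print(n,m.sum(),P.mean(0).round(4),P.min(0).round(3),P.max(0).round(3))
for n,lo,hi in(("foot",.009,.0135),("bar",.0145,.018),("ring",.0615,.067),("pointer",.054,.060),("noz",.08,.09)):rep(n,lo,hi)
m=(H>.0615)&(H<.067);
for n,lo,hi in(("foot",.008,.014),("ring",.0615,.067)):
    P=X[(H>lo)&(H<hi)][:,:2].astype(np.float32);print(n,cv2.minEnclosingCircle(P))
m=(H>.053)&(H<.06);print(np.c_[u[m],v[m],X[m].round(3)][:40])
```

```text
cam [ 0.41089129 -0.01246287  0.88131504]
foot 1087 [ 0.5343 -0.1554  0.0121] [ 0.451 -0.215  0.009] [ 0.629 -0.097  0.013]
bar 377 [ 0.5314 -0.1513  0.0156] [ 0.453 -0.214  0.015] [ 0.627 -0.098  0.018]
ring 216 [ 0.534  -0.1529  0.0647] [ 0.51  -0.182  0.062] [ 0.57  -0.129  0.067]
pointer 57 [ 0.5597 -0.1541  0.0577] [ 0.511 -0.166  0.054] [ 0.584 -0.129  0.06 ]
noz 146 [ 0.5357 -0.1551  0.0867] [ 0.529 -0.178  0.082] [ 0.544 -0.134  0.09 ]
foot ((0.5398381352424622, -0.17894786596298218), 0.09462572634220123)
ring ((0.5399402379989624, -0.15687111020088196), 0.030427705496549606)
[[ 3.39e+02  1.66e+02  5.84e-01 -1.57e-01  5.50e-02]
 [ 3.40e+02  1.66e+02  5.84e-01 -1.58e-01  5.80e-02]
 [ 3.41e+02  1.66e+02  5.83e-01 -1.60e-01  5.90e-02]
 [ 3.42e+02  1.66e+02  5.83e-01 -1.62e-01  6.00e-02]
 [ 3.39e+02  1.67e+02  5.82e-01 -1.57e-01  5.50e-02]
 [ 3.40e+02  1.67e+02  5.81e-01 -1.58e-01  6.00e-02]
 [ 3.41e+02  1.67e+02  5.81e-01 -1.60e-01  5.80e-02]
 [ 3.42e+02  1.67e+02  5.82e-01 -1.63e-01  5.70e-02]
 [ 3.43e+02  1.67e+02  5.82e-01 -1.65e-01  5.50e-02]
 [ 3.39e+02  1.68e+02  5.80e-01 
[... 911 characters left out ...]
 5.90e-02]
 [ 3.42e+02  1.72e+02  5.71e-01 -1.62e-01  5.80e-02]
 [ 3.38e+02  1.73e+02  5.70e-01 -1.54e-01  5.40e-02]
 [ 3.39e+02  1.73e+02  5.69e-01 -1.56e-01  5.70e-02]
 [ 3.41e+02  1.73e+02  5.69e-01 -1.60e-01  5.50e-02]
 [ 3.42e+02  1.73e+02  5.69e-01 -1.62e-01  5.90e-02]
 [ 3.39e+02  1.74e+02  5.67e-01 -1.56e-01  5.70e-02]
 [ 3.40e+02  1.74e+02  5.67e-01 -1.57e-01  5.90e-02]
 [ 3.41e+02  1.74e+02  5.66e-01 -1.60e-01  5.90e-02]
 [ 3.42e+02  1.74e+02  5.67e-01 -1.62e-01  5.80e-02]
 [ 3.38e+02  1.75e+02  5.65e-01 -1.54e-01  5.70e-02]
 [ 3.39e+02  1.75e+02  5.65e-01 -1.56e-01  5.60e-02]
 [ 3.40e+02  1.75e+02  5.65e-01 -1.58e-01  5.80e-02]
 [ 3.41e+02  1.75e+02  5.65e-01 -1.60e-01  5.80e-02]]
```

View pics/crop.png

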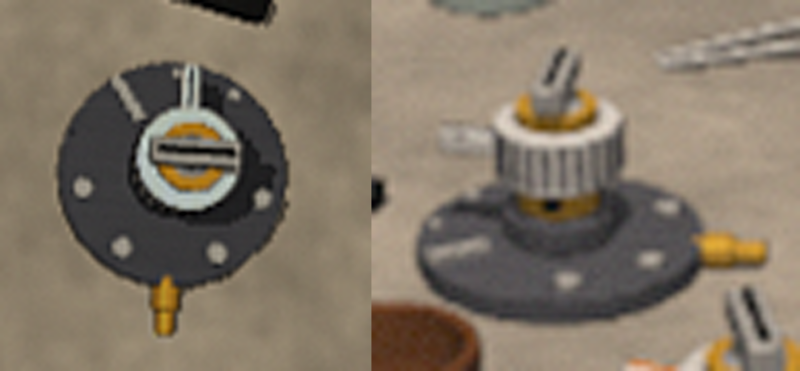

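The crop confirms it: grey foot, wing nozzle, with the pointer at crop (190,85). The long bar at (127,97) is about 36° anticlockwise of it, so the collar sits at 0.6 and has about 0.6 rad to go. Next I'll refine the axis and work out the approach.

Run:
```python
from h import *
from scipy.spatial.transform import Rotation as Ro
import pickle
for n in("top","side"):
    c=pickle.load(open(n+"0.pkl","rb"))
    lo,sl=((150,240,295,385) if n=="top" else (160,225,235,310)),None
    a,b,e,f=lo
    v,u=np.mgrid[a:b,e:f];K=c["camera_matrix"];z=c["z_map"][a:b,e:f]
    d=np.stack([(u-K[0,2])/K[0,0]*z,(v-K[1,2])/K[1,1]*z,z],-1);X=((d-c["t"])@c["R"]).reshape(-1,3)
    r=np.hypot(X[:,0]-.5355,X[:,1]+.1555)
    for nm,lo,hi,r0,r1 in(("noz",.08,.092,0,.03),("ptr",.05,.062,.034,.055),("ptrtip",.05,.062,.042,.055),("ring",.06,.068,.0,.030)):
        P=X[(X[:,2]>lo)&(X[:,2]<hi)&(r>r0)&(r<r1)]
        mn,mx=P.min(0),P.max(0);print(n,nm,len(P),np.median(P,0).round(4),((mn+mx)/2).round(4),(mx-mn).round(3))
o=robot.get_obs();R=Ro.from_quat(o["tool_rot"]).as_matrix();print(o["position"],R.round(3),o["q"],o["grip_width"])
y=R[:,1];print("jaw angle deg",np.degrees(np.arctan2(y[1],y[0])))
```

```text
top noz 152 [ 0.5354 -0.1553  0.087 ] [ 0.5359 -0.1558  0.0865] [0.015 0.044 0.009]
top ptr 33 [ 0.5768 -0.1584  0.0577] [ 0.5769 -0.1596  0.0559] [0.015 0.011 0.011]
top ptrtip 14 [ 0.5815 -0.1592  0.0574] [ 0.5809 -0.1606  0.0573] [0.007 0.009 0.005]
top ring 241 [ 0.5296 -0.1508  0.0649] [ 0.5355 -0.1555  0.0644] [0.051 0.053 0.007]
side noz 59 [ 0.5358 -0.1468  0.0849] [ 0.5369 -0.1542  0.084 ] [0.015 0.043 0.008]
side ptr 24 [ 0.5778 -0.1573  0.0544] [ 0.5779 -0.1566  0.055 ] [0.015 0.008 0.008]
side ptrtip 13 [ 0.5822 -0.1583  0.0543] [ 0.5816 -0.1568  0.0551] [0.008 0.008 0.008]
side ring 124 [ 0.5335 -0.1418  0.0635] [ 0.5358 -0.1511  0.064 ] [0.051 0.045 0.008]
[ 0.15030295 -0.60666658  0.19379403] [[ 0.971  0.24   0.   ]
 [ 0.24  -0.971 -0.   ]
 [-0.     0.    -1.   ]] [-1.50647990e+00  5.27449915e-01  1.43265353e+00  1.47777238e-06
  1.18139942e+00 -1.78491018e-01] 0.08696114614686971
jaw angle deg -76.08819044256863
```

>>> move_arm:
  rows: [27, 32, 0, 0, 0, 0, 0, 27, 32, 0, 0, 0, 0, 0, 27, 32, 0, 0, 0, 0, 0, 27, 32, 0, 0, 0, 0, 0, 27, 32, 0, 0, 0, 0, 0, 27, 32, 0, 0, 0, 0, 0, 27, 32, 0, 0, 0, 0, 0, 27, 32, 0, 0, 0, 0, 0, 27, 32, 0, 0, 0, 0, 0, 27, 32, 0, 0, 0, 0, 0, 27, 32, 0, 0, 0, 0, 0, 27, 32, 0, 0, 0, 0, 0]
  grip_force: 40

```text
time: 2.1
position: [0.4753, -0.2213, 0.194]
tool_rot: [0.993, 0.121, 0.0, 0.0]
ft_force: [0.0, -0.7, 0.2]
grip_width: 0.0868
```

>>> move_arm:
  rows: [30, 33, 0, 0, 0, 0, 0, 31, 33, 0, 0, 0, 0, 0, 0, 0, -20, 0, 0, 0, 0, 0, 0, 0, 0, 0, 0, 0]

```text
time: 2.5
position: [0.5343, -0.1545, 0.1719]
tool_rot: [0.992, 0.123, -0.002, -0.001]
ft_force: [-1.3, -0.1, -1.0]
grip_width: 0.0872
```

>>> move_arm:
  rows: [1, 0, -40, 0, 0, 0, 0, 0, 0, -40, 0, 0, 0, 0, 0, 0, -30, 0, 0, 0, 0, 0, 0, -25, 0, 0, 0, 0, 0, 0, 0, 0, 0, 0, 0]

```text
time: 3.0
position: [0.5333, -0.1564, 0.0362]
tool_rot: [0.993, 0.12, -0.003, -0.002]
ft_force: [0.4, 0.5, 0.2]
grip_width: 0.0869
```

Run:
```python
from h import *
ims=[]
for n in("top","side"):
    c=robot.camera(n);a,b,e,f=(130,260,275,405) if n=="top" else (130,230,215,315)
    ims.append(cv2.resize(c["color"][a:b,e:f],(400,400),interpolation=cv2.INTER_CUBIC))
cv2.imwrite("pics/g1.png",np.hstack(ims)[:,:,::-1])
o=robot.get_obs();print(o["position"],o["ft_force"],o["grip_width"])
```

```text
[ 0.53617043 -0.15747064  0.03920586] [ 1.17537236 -0.06435576  0.40362532] 0.08719188403265773
```

View pics/g1.png

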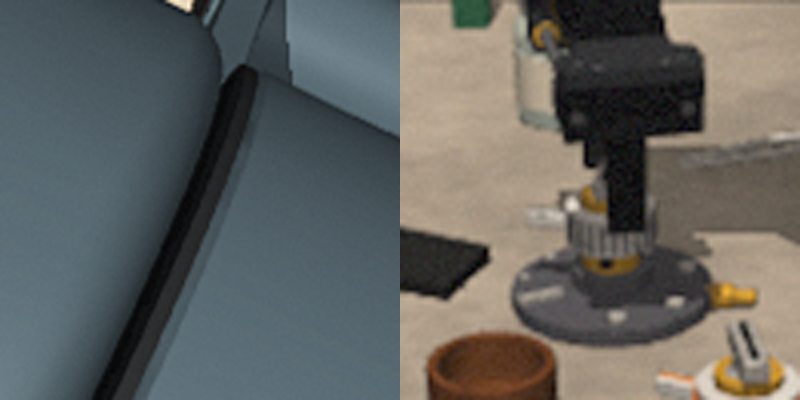

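In the side crop the fingers straddle the collar, and the pointer at (545,215) is free of them. I'll close the jaws.

>>> move_arm:
  rows: [0, 2, 0, 0, 0, 0, 0.1, 0, 0, 0, 0, 0, 0, 0.5, 0, 0, 0, 0, 0, 0, 1, 0, 0, 0, 0, 0, 0, 1, 0, 0, 0, 0, 0, 0, 1, 0, 0, 0, 0, 0, 0, 1, 0, 0, 0, 0, 0, 0, 1]
  grip_force: 35

```text
time: 3.8
position: [0.5368, -0.1558, 0.0389]
tool_rot: [0.993, 0.121, 0.0, 0.001]
ft_force: [-1.2, -3.4, 0.0]
grip_width: 0.0433
```

Run:
```python
from h import *
c=robot.camera("side")
cv2.imwrite("pics/g2.png",cv2.resize(c["color"][130:230,215:315],(600,600),interpolation=cv2.INTER_CUBIC)[:,:,::-1])
o=robot.get_obs();print(o["position"],o["ft_force"],o["moment"],o["grip_width"])
```

```text
[ 0.53677945 -0.15584216  0.038949  ] [-0.42783587 -4.84296567  1.49837165] [-0.63883601  0.08909433  0.05462584] 0.04295377990346495
```

View pics/g2.png

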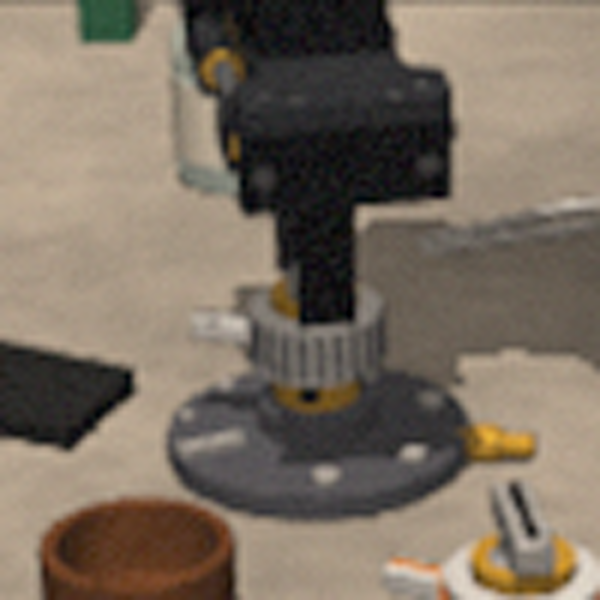

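Run:
```python
from h import *
c=robot.camera("side")
for r in range(170,194,2): print(r,[unproj(c,(k,r)).round(3).tolist() for k in(267,270,273)])
o=robot.get_obs();print(o["grip_width"],o["time"])
```

```text
170 [[0.533, -0.121, 0.103], [0.527, -0.125, 0.101], [0.52, -0.124, 0.102]]
172 [[0.534, -0.124, 0.097], [0.527, -0.126, 0.096], [0.52, -0.125, 0.097]]
174 [[0.534, -0.125, 0.092], [0.527, -0.126, 0.091], [0.521, -0.128, 0.09]]
176 [[0.534, -0.125, 0.087], [0.528, -0.128, 0.086], [0.521, -0.133, 0.084]]
178 [[0.534, -0.124, 0.082], [0.528, -0.127, 0.081], [0.521, -0.132, 0.079]]
180 [[0.535, -0.127, 0.076], [0.528, -0.129, 0.076], [0.521, -0.126, 0.077]]
182 [[0.534, -0.124, 0.073], [0.528, -0.124, 0.073], [0.522, -0.133, 0.069]]
184 [[0.535, -0.131, 0.064], [0.529, -0.131, 0.064], [0.522, -0.136, 0.062]]
186 [[0.535, -0.13, 0.06], [0.529, -0.132, 0.059], [0.522, -0.134, 0.058]]
188 [[0.536, -0.133, 0.054], [0.529, -0.132, 0.054], [0.523, -0.141, 0.05]]
190 [[0.536, -0.131, 0.05], [0.529, -0.133, 0.049], [0.523, -0.137, 0.047]]
192 [[0.536, -0.13, 0.045], [0.529, -0.133, 0.044], [0.523, -0.135, 0.043]]
0.04310785327261753 3.9
```

The gripper closed on the 44 mm nozzle, not the 52 mm collar. The pads sit about z=0.068, above the ring, because the fingertips retract when the jaws are open. I'll open, lift, shut the fingers and push the pointer round with them instead.

>>> move_arm:
  rows: [0, 0, 0, 0, 0, 0, 0, 0, 0, 0, 0, 0, 0, 0, 0, 0, 0, 0, 0, 0, 0, 0, 0, 0, 0, 0, 0, 0, 0, 0, 30, 0, 0, 0, 0, 0, 0, 40, 0, 0, 0, 0, 20, -15, 20, 0, 0, -0.1, 1, 20, -17, 0, 0, 0, -0.1, 1, 0, 0, 0, 0, 0, -0.1, 1, 0, 0, 0, 0, 0, 0, 1, 0, 0, 0, 0, 0, 0, 1, 0, 0, 0, 0, 0, 0, 1]

```text
time: 5.1
position: [0.5755, -0.1858, 0.1283]
tool_rot: [1.0, -0.028, -0.001, -0.0]
ft_force: [0.5, 0.8, 0.3]
grip_width: 0.047
```

Run:
```python
from h import *
from scipy.spatial.transform import Rotation as Ro
c=robot.camera("side")
im=c["color"][110:230,205:325].copy()
o=robot.get_obs();p=proj(c,o["position"]);print(o["position"],o["ft_force"],o["grip_width"],p,o["time"],Ro.from_quat(o["tool_rot"]).as_matrix()[:,0])
im=cv2.resize(im,(600,600),interpolation=cv2.INTER_CUBIC)
cv2.circle(im,(int((p[0]-205+.5)*5),int((p[1]-110+.5)*5)),4,(255,0,0),-1)
cv2.imwrite("pics/g3.png",im[:,:,::-1])
```

```text
[ 0.5756169  -0.1859433   0.12835346] [-0.01752034  0.32811157  0.2527689 ] 0.04284660412240709 [250.93481576 148.71002389] 5.15 [ 0.99844338 -0.0557612  -0.00122586]
```

View pics/g3.png

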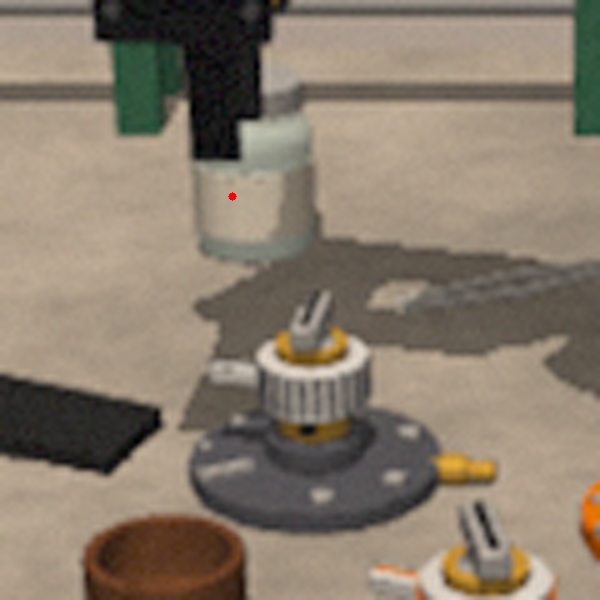

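The shut isn't finished (opening 43 mm), and the fingertip shows about 8 px (15–20 mm) above the TCP projection. I'll let the fingers close, then re-check.

>>> move_arm:
  rows: [0, 0, 0, 0, 0, 0, 1, 0, 0, 0, 0, 0, 0, 1, 0, 0, 0, 0, 0, 0, 1, 0, 0, 0, 0, 0, 0, 1, 0, 0, 0, 0, 0, 0, 1]

```text
time: 5.65
position: [0.5763, -0.1866, 0.1288]
tool_rot: [1.0, -0.029, 0.0, -0.0]
ft_force: [-0.6, 1.4, 0.0]
grip_width: 0.004
```

Run:
```python
from h import *
c=robot.camera("side")
o=robot.get_obs();p=proj(c,o["position"]);print(o["position"],o["grip_width"],p,o["time"])
im=cv2.resize(c["color"][110:230,205:325],(600,600),interpolation=cv2.INTER_CUBIC)
cv2.circle(im,(int((p[0]-205+.5)*5),int((p[1]-110+.5)*5)),4,(255,0,0),-1)
cv2.imwrite("pics/g4.png",im[:,:,::-1])
for r in range(136,154,1): print(r,[unproj(c,(k,r)).round(3).tolist() for k in(246,250,254)])
```

```text
[ 0.57629045 -0.18667168  0.12876433] 0.0023689340714259065 [250.6746205  148.42962321] 5.7
136 [[0.584, -0.175, 0.162], [0.575, -0.176, 0.162], [0.566, -0.175, 0.163]]
137 [[0.584, -0.178, 0.159], [0.575, -0.176, 0.16], [0.566, -0.176, 0.16]]
138 [[0.622, -0.431, 0.07], [0.61, -0.421, 0.073], [0.599, -0.426, 0.071]]
139 [[0.623, -0.435, 0.065], [0.611, -0.427, 0.068], [0.599, -0.421, 0.07]]
140 [[0.623, -0.432, 0.063], [0.611, -0.427, 0.065], [0.598, -0.419, 0.068]]
141 [[0.623, -0.431, 0.061], [0.61, -0.422, 0.064], [0.598, -0.419, 0.065]]
142 [[0.624, -0.436, 0.056], [0.61, -0.423, 0.061], [0.599, -0.422, 0.061]]
143 [[0.623, -0.429, 0.055], [0.611, -0.423, 0.057], [0.599, -0.423, 0.058]]
144 [[0.623, -0.432, 0.052], [0.61, -0.421, 0.055], [0.599, -0.423, 0.055]]
145 [[0.624, -0.434, 0.048], [0.611, -0.423, 0.052], [0.599, -0.422, 0.052]]
146 [[0.624, -0.431, 0.046], [0.612, -0.427, 0.047], [0.599, -0.422, 0.049]]
147 [[0.623, -0.429, 0.043], [0.611, -0.425, 0.045], [0.6, -0.422, 0.046]]
148 [[0.624, -0.429, 0.04], [0.612, -0.425, 0.042], [0.599, -0.419, 0.044]]
149 [[0.623, -0.426, 0.038], [0.612, -0.424, 0.039], [0.599, -0.417, 0.042]]
150 [[0.625, -0.433, 0.033], [0.612, -0.426, 0.036], [0.601, -0.427, 0.035]]
151 [[0.624, -0.432, 0.03], [0.612, -0.426, 0.033], [0.6, -0.421, 0.035]]
152 [[0.625, -0.431, 0.028], [0.612, -0.423, 0.031], [0.6, -0.421, 0.032]]
153 [[0.625, -0.432, 0.024], [0.612, -0.421, 0.029], [0.6, -0.418, 0.03]]
```

View pics/g4.png

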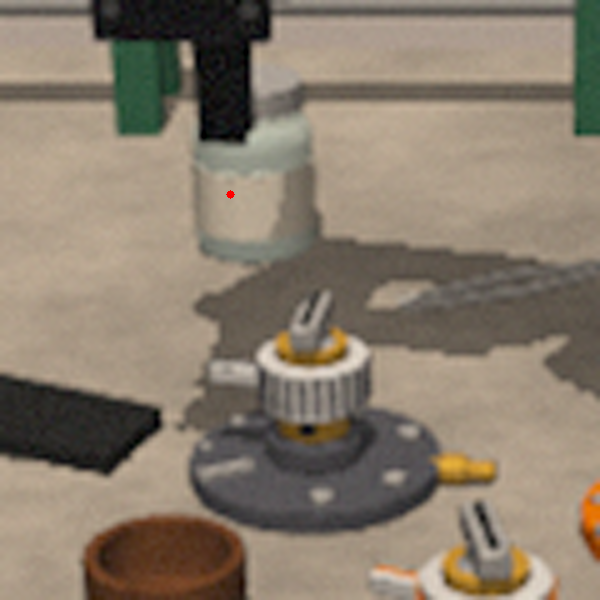

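Run:
```python
from h import *
c=robot.camera("side")
for r in range(104,140,2): print(r,[unproj(c,(k,r)).round(3).tolist() for k in(230,238,250,254)])
c=robot.camera("top")
cv2.imwrite("pics/g5.png",c["color"][:,:,::-1])
```

```text
104 [[0.601, -0.094, 0.257], [0.585, -0.095, 0.257], [0.56, -0.094, 0.257], [0.552, -0.093, 0.258]]
106 [[0.601, -0.095, 0.253], [0.585, -0.096, 0.253], [0.56, -0.093, 0.254], [0.552, -0.095, 0.253]]
108 [[0.603, -0.103, 0.247], [0.586, -0.102, 0.247], [0.561, -0.101, 0.247], [0.553, -0.098, 0.248]]
110 [[0.603, -0.103, 0.243], [0.587, -0.103, 0.243], [0.561, -0.099, 0.244], [0.553, -0.101, 0.243]]
112 [[0.603, -0.101, 0.239], [0.586, -0.099, 0.24], [0.562, -0.103, 0.238], [0.553, -0.099, 0.239]]
114 [[0.604, -0.103, 0.234], [0.587, -0.102, 0.235], [0.562, -0.102, 0.234], [0.554, -0.099, 0.236]]
116 [[0.604, -0.101, 0.231], [0.587, -0.101, 0.231], [0.562, -0.1, 0.231], [0.554, -0.099, 0.231]]
118 [[0.703, -0.648, 0.062], [0.691, -0.734, 0.036], [0.572, -0.172, 0.205], [0.566, -0.19, 0.2]]
120 [[0.705, -0.655, 0.053], [0.692, -0.734, 0.029], [0.573, -0.173, 0.2], [0.566, -0.19, 0.195]]
122 [[0.705, -0.655, 0.046], [0.692, -0.734, 0.022], [0.573, -0.173, 0.196], [0.429, 0.866, 0.517]]
124 [[0.705, -0.65, 0.041], [0.692, -0.732, 0.016], [0.573, -0.17, 0.192], [0.565, -0.178, 0.19]]
126 [[0.706, -0.651, 0.034], [0.692, -0.728, 0.01], [0.574, -0.175, 0.186], [0.565, -0.178, 0.185]]
128 [[0.706, -0.652, 0.027], [0.695, -0.742, -0.002], [0.574, -0.179, 0.18], [0.565, -0.179, 0.18]]
130 [[0.706, -0.65, 0.021], [0.69, -0.711, 0.001], [0.575, -0.182, 0.174], [0.565, -0.177, 0.176]]
132 [[0.707, -0.653, 0.013], [0.684, -0.673, 0.007], [0.574, -0.175, 0.172], [0.565, -0.176, 0.172]]
134 [[0.707, -0.649, 0.008], [0.684, -0.671, 0.001], [0.575, -0.175, 0.167], [0.566, -0.179, 0.166]]
136 [[0.708, -0.654, -0.001], [0.682, -0.653, -0.0], [0.576, -0.183, 0.16], [0.566, -0.175, 0.163]]
138 [[0.704, -0.627, 0.002], [0.678, -0.628, 0.001], [0.61, -0.423, 0.072], [0.599, -0.428, 0.071]]
```

View pics/g5.png

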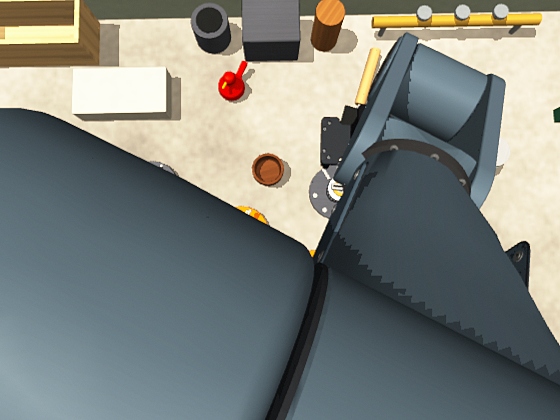

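The gripper body bottom shows at z≈0.229 and the fingertips at ≈0.158. Their 71 mm spacing matches the spec, so the reported z reads about 29 mm too low, while x and y agree. I'll use the camera heights: going down 116 mm puts the tips at about z=0.042, beside the pointer.

>>> move_arm:
  rows: [0, 0, -40, 0, 0, 0, 1, 0, 0, -40, 0, 0, 0, 1, 0, 0, -20, 0, 0, 0, 1, 0, 0, -16, 0, 0, 0, 1, 0, 0, 0, 0, 0, 0, 1]

```text
time: 6.3
position: [0.5744, -0.1857, 0.0103]
tool_rot: [1.0, -0.029, -0.002, -0.001]
ft_force: [-0.3, 0.3, 0.9]
grip_width: 0.0006
```

Run:
```python
from h import *
c=robot.camera("side")
o=robot.get_obs();print(o["position"],o["ft_force"],o["grip_width"],o["time"])
im=cv2.resize(c["color"][130:230,215:315],(600,600),interpolation=cv2.INTER_CUBIC)
cv2.imwrite("pics/g6.png",im[:,:,::-1])
for r in range(166,196,2): print(r,[unproj(c,(k,r)).round(3).tolist() for k in(246,249,253)])
```

```text
[ 0.57548635 -0.18625074  0.01172926] [ 0.09371545 -0.7792497  -0.27944415] 0.00038450281325753895 6.35
166 [[0.577, -0.102, 0.12], [0.57, -0.101, 0.12], [0.561, -0.099, 0.121]]
168 [[0.576, -0.099, 0.117], [0.57, -0.098, 0.117], [0.561, -0.1, 0.116]]
170 [[0.577, -0.102, 0.11], [0.57, -0.1, 0.111], [0.562, -0.101, 0.111]]
172 [[0.615, -0.349, 0.001], [0.581, -0.173, 0.076], [0.572, -0.174, 0.075]]
174 [[0.614, -0.338, -0.001], [0.582, -0.174, 0.07], [0.572, -0.175, 0.07]]
176 [[0.612, -0.323, 0.0], [0.582, -0.175, 0.065], [0.573, -0.179, 0.063]]
178 [[0.61, -0.312, -0.001], [0.583, -0.18, 0.057], [0.573, -0.178, 0.058]]
180 [[0.609, -0.3, -0.001], [0.583, -0.177, 0.053], [0.573, -0.178, 0.053]]
182 [[0.607, -0.285, -0.0], [0.58, -0.155, 0.058], [0.571, -0.157, 0.057]]
184 [[0.605, -0.269, 0.001], [0.58, -0.156, 0.053], [0.571, -0.157, 0.052]]
186 [[0.604, -0.263, -0.002], [0.596, -0.26, -0.0], [0.571, -0.155, 0.048]]
188 [[0.602, -0.246, 0.001], [0.595, -0.251, -0.002], [0.584, -0.249, -0.001]]
190 [[0.6, -0.233, 0.001], [0.593, -0.238, -0.001], [0.582, -0.235, 0.001]]
192 [[0.599, -0.227, -0.002], [0.591, -0.226, -0.001], [0.582, -0.226, -0.001]]
194 [[0.597, -0.212, -0.0], [0.586, -0.186, 0.012], [0.576, -0.186, 0.013]]
```

View pics/g6.png

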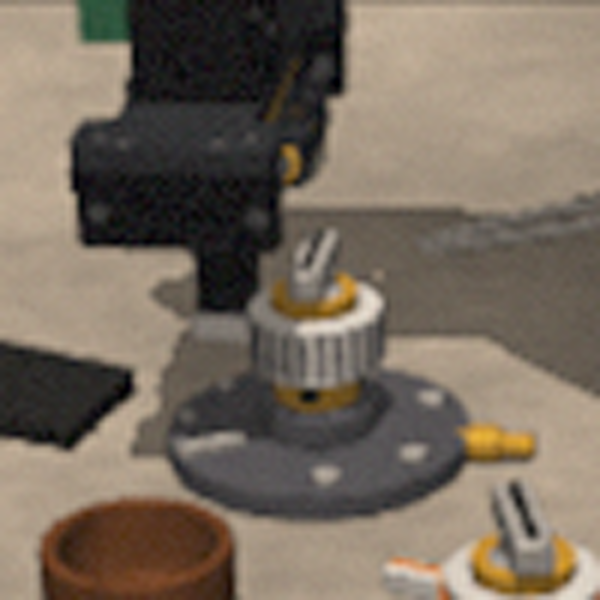

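The shut fingers now stand just behind the pointer's clockwise side, with the pointer at crop (220,330). The gap is about 15 mm. Next I'll compute the arc.

Run:
```python
import numpy as np
a=np.array([.5358,-.1553]);p=np.array([.5755,-.1863])
for k in range(0,8):
    f=np.radians(-3.5)+0.1*k; u=np.array([np.cos(f),np.sin(f)]);t=np.array([-u[1],u[0]])
    q=a+.042*u-.0145*t; print(k,q.round(4),((q-p)*1e3).round(1)); p=q
```

```text
0 [ 0.5768 -0.1723] [ 1.3 14. ]
1 [ 0.5783 -0.1682] [1.5 4.2]
2 [ 0.5794 -0.1638] [1.1 4.3]
3 [ 0.58   -0.1594] [0.6 4.4]
4 [ 0.5802 -0.155 ] [0.2 4.4]
5 [ 0.58   -0.1506] [-0.3  4.4]
6 [ 0.5793 -0.1462] [-0.7  4.4]
7 [ 0.5782 -0.1419] [-1.1  4.3]
```

>>> move_arm:
  rows: [1, 7, 0, 0, 0, 0, 1, 0, 7, 0, 0, 0, 0, 1, 1.5, 4, 0, 0, 0, 0.1, 1, 1, 4.5, 0, 0, 0, 0.1, 1, 0.5, 4.5, 0, 0, 0, 0.1, 1, 0, 4.5, 0, 0, 0, 0.1, 1, 0, 4.5, 0, 0, 0, 0.1, 1, 0, 0, 0, 0, 0, 0, 1]

```text
time: 7.15
position: [0.5807, -0.1496, 0.0139]
tool_rot: [0.975, 0.22, 0.001, 0.0]
ft_force: [-0.2, 0.2, 0.0]
grip_width: 0.0004
```

```bash
cat > look.py <<'E'
from h import *
import sys
c=robot.camera("side")
o=robot.get_obs();print(o["position"],o["ft_force"],o["moment"],o["time"])
im=cv2.resize(c["color"][130:230,215:315],(600,600),interpolation=cv2.INTER_CUBIC)
cv2.imwrite(sys.argv[1],im[:,:,::-1])
E
python3 look.py pics/g7.png
```

```text
[ 0.58080389 -0.15005409  0.01377429] [-0.11390265  0.35460199 -0.16912625] [-0.05174211 -0.09088931  0.0318377 ] 7.2
```

View pics/g7.png

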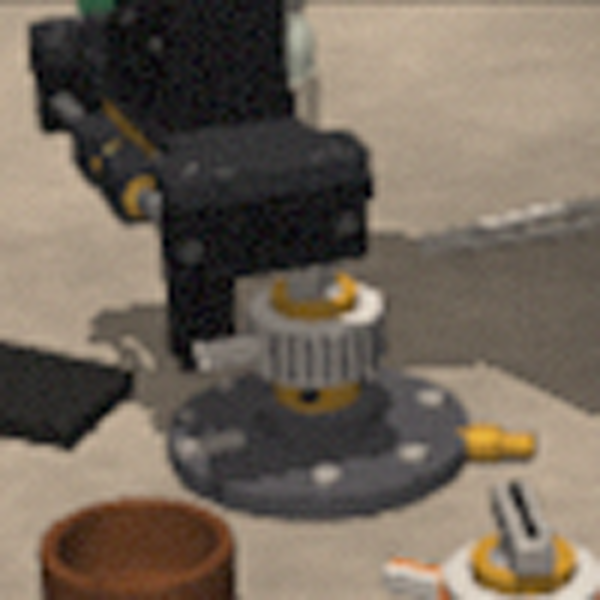

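The pointer (225,350) has turned and now stands above the bar (222,440), with almost no contact force, so it seems to have clicked in. I'll back off, lift clear and measure.

>>> move_arm:
  rows: [0, -6, 0, 0, 0, 0, 1, 6, -10, 0, 0, 0, 0, 1, 6, -10, 0, 0, 0, 0, 1, 0, 0, 30, 0, 0, 0, 1, 0, 0, 40, 0, 0, 0, 1, 0, -20, 40, 0, 0, 0, 1, -20, -40, 10, 0, 0, 0, 1, -20, -45, 0, 0, 0, 0, 1, -20, -45, 0, 0, 0, 0, 1, -20, -45, 0, 0, 0, 0, 1, -20, -45, 0, 0, 0, 0, 1, -20, -45, 0, 0, 0, 0, 1]

```text
time: 8.4
position: [0.4712, -0.465, 0.133]
tool_rot: [0.976, 0.219, 0.0, 0.001]
ft_force: [0.3, -1.0, -1.1]
grip_width: 0.0006
```

>>> move_arm:
  rows: [-30, -40, 0, 0, 0, 0, 1, -30, -40, 0, 0, 0, 0, 1, -30, -40, 0, 0, 0, 0, 1, -30, -30, 0, 0, 0, 0, 1, 0, 0, 0, 0, 0, 0, 1]

```text
time: 8.9
position: [0.3467, -0.6185, 0.1328]
tool_rot: [0.976, 0.216, -0.001, 0.002]
ft_force: [0.7, 1.1, 0.5]
grip_width: 0.0004
```

Run:
```python
from h import *
import pickle
ims=[]
for n in("top","side"):
    c=robot.camera(n);o0=pickle.load(open(n+"0.pkl","rb"))
    a,b,e,f=(150,240,295,385) if n=="top" else (160,225,235,310)
    v,u=np.mgrid[a:b,e:f];K=c["camera_matrix"];z=c["z_map"][a:b,e:f]
    d=np.stack([(u-K[0,2])/K[0,0]*z,(v-K[1,2])/K[1,1]*z,z],-1);X=((d-c["t"])@c["R"]).reshape(-1,3)
    w=X[:,:2]-[.5358,-.1553];r=np.hypot(*w.T)
    P=w[(X[:,2]>.05)&(X[:,2]<.062)&(r>.034)&(r<.055)]
    print(n,"ptr",len(P),np.degrees(np.arctan2(*P.mean(0)[::-1])) if len(P) else None)
    print([(np.round(x["at"]).tolist(),x["conf"]) for x in robot.spot_point(n,"stop_mark")])
    ims.append(cv2.resize(c["color"][a:b,e:f],(400,400),interpolation=cv2.INTER_CUBIC))
    # other burner diff
    a,b,e,f=(150,235,110,195) if n=="top" else (255,345,190,295)
    print("other diff",np.abs(c["z_map"][a:b,e:f]-o0["z_map"][a:b,e:f]).mean())
cv2.imwrite("pics/f.png",np.hstack(ims)[:,:,::-1])
o=robot.get_obs();print(o["position"],o["ft_force"],o["time"])
```

```text
top ptr 34 30.166241090673093
[([324.0, 172.0], 0.83), ([306.0, 263.0], 0.7), ([224.0, 217.0], 0.61)]
other diff 0.01051992
side ptr 27 31.890525405596055
[([287.0, 257.0], 0.89), ([252.0, 204.0], 0.7), ([326.0, 217.0], 0.59)]
other diff 0.0070203478
[ 0.35263936 -0.61113467  0.13250786] [0.10633198 0.08532453 0.5532163 ] 9.1
```

View pics/f.png

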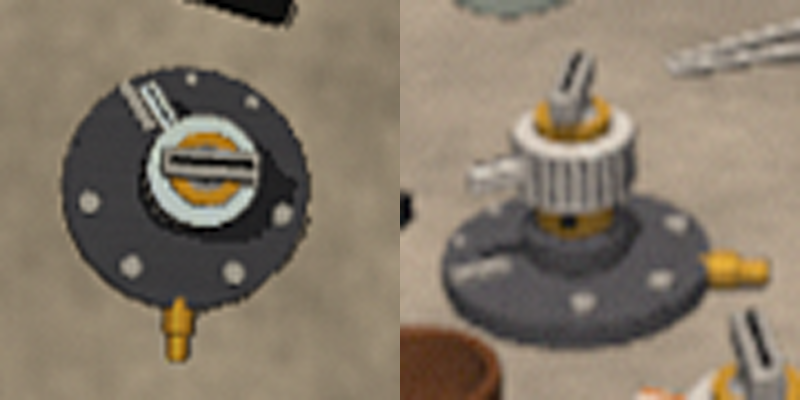

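The pointer sits over the long bar at about 31° (expected 30.9°), and the arm is clear. I'll hand in.

Run:
```python
from rig import robot
print(robot.hand_in())
```

```text
the job is handed in; nothing more can be done
None
```

The grey wing-nozzle burner's collar now rests at its marked stop, and the job is handed in at about 9 s of the 32 s allowed. I turned it about 0.6 rad anticlockwise by pushing its pointer with the shut fingers, then moved the arm well clear.

**Failed first try:** I first meant to grip the collar, but the jaws closed on the nozzle above it instead. The reported tool height was about 29 mm lower than the cameras showed. I let go, worked from the camera heights and pushed the pointer instead.

**Last checks:**
- **Collar:** the pointer measured 30.2° in the top view and 31.9° in the side view, against 30.9° expected at the stop. In the pictures it stands over the long bar.
- **Contact:** the force on the tool read about 0.5 N, which is noise level, with the arm about 0.5 m away.
- **Other burner:** the arm never went near the round-nozzle burner. I compared its depth images from before and after. They differed by 7–11 mm on average, which I took as edge noise and did not look into, so its pointer was not measured directly.

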